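Index the clamped slate one notch towards the tray

TASK

The slate slab is clamped on an index swivel that is parked in its wide slot. Pull the spring index ring up, turn the swivel towards the side where the shallow enamel tray stands, as far as the first narrow notch on that side, and let the ring go so that its bolt drops fully home in that notch. Feel for the notch gently instead of wrenching the bolt against the notched ring, let go at the end, and leave everything else on the bench where it is.

Things in the scene. Friction and masses are not known exactly. Their poses are not given: they have to be found in the camera images.
- index_base: Round cast-iron base of the index swivel, 310 mm across, 28 mm high, fixed to the bench. Origin: on the swivel's vertical axis at bench height. Its +x axis is the zero direction of swivel. A steel notched ring lies on its edge (see notch_ring_top).
- notch_ring_top (a point): Middle of the notched ring, on the swivel axis, level with its top face (40 mm up). Ring: mean radius 130 mm, 32 mm wide, one wide slot (11 degrees to each side of its middle) and on each side two notches 13.5 mm wide, 40 and 66 degrees from the slot's middle. Bolted on by hand: turned up to 6 degrees either way from the base's x axis, unmeasured, so the first notch is 34 to 46 degrees (0.59 to 0.80 rad) from it.
- swivel (a joint): Angle of the swivel about the vertical axis, rad; 0 when its arm points along the base's +x, positive counterclockwise from above; range -1.35 to 1.35; starts within 0.03 of 0. The arm carries the index ring at its end, over the notched ring; arm top 56 mm above the bench, collar under the index ring 62 mm. Friction about 0.15 N m: it stays where it is left.
- slab_top (a point): Middle of the top edge of the slate slab (144 mm above the bench, a ragged chip rises 15 mm higher), on the swivel axis. Slab 16 mm thick, 104 mm wide, broad face square to the arm, held in a bar clamp that turns with the swivel; the clamp's red screw handle reaches 138 mm from the axis on the side away from the index ring, 88 mm above the bench.
- ring_mid (a point): Centre (half-way up) of the index ring: upright knurled steel grip, cylinder 34 mm across, 28 mm tall, 130 mm from the swivel axis; spins freely about its own upright axis. 80 mm above the bench when the bolt is fully home. Pulls straight up against a spring (about 7 N at home, 12 N at the top, weight included; stop at 16 mm). Above 89 mm the bolt is clear of the notched ring.
- ring_foot (a point): Centre of the index ring's underside, 14 mm below ring_mid. Let go over solid metal, the bolt rests on the notched ring (this point 75 mm above the bench) and slides when the swivel is pushed round, with about 3 to 6 N at the ring, until it snaps 9 mm down into a notch (66 mm), which blocks further turning.
- index_bolt: Square-nosed steel bolt under the index ring, 10 mm along the turning direction, 12 mm radially; rises and falls with the ring. Origin: centre of its foot, 49 mm below ring_mid. 1.75 mm of play to either side in a narrow notch. A load over 30 N between it and the notched ring damages it.
- tray: Shallow blue-enamelled rectangular tray, 206 x 156 mm, 30 mm high; origin centre of its underside. It stands to the left (y above 0.25) or the right (y below -0.25) and so tells which way to turn: on the left, swivel must become positive, on the right negative.
- tube_rack: White plastic test-tube rack, 220 x 75 mm, 91 mm high with tubes, on the other side from the tray. Bystander; origin centre of its underside.
- tuff: Porous yellowish tuff chunk, about 95 x 75 x 68 mm. Bystander; origin centre of its underside.
- plumb_bob: Brass plumb bob lying on its side, 90 mm long, 31 mm thick. Bystander; origin under its middle.
- core_piece: Short upright piece of rock core, 52 mm across, 55 mm high. Bystander; origin centre of its underside.
- jar: Glass sample jar, 60 mm across, 90 mm high. Bystander; origin centre of its underside.
- hammer: Hammer lying on the bench to the left, 270 mm long. Bystander; origin under its middle.

How it is judged:
By the outcome, as a careful person would: the job done as asked, in the order asked, and still so for the second after the job is handed in, with the robot touching nothing.
It also fails if it takes over 51 s, if anything falls off the work surface, if the arm or the gripper's body presses on something with over 40 N, if the wrist force passes 120 N, or if a joint passes its speed limit or range.

ROBOT

A 6-joint arm with a two-finger parallel gripper is mounted at the origin on the work surface. World frame = base frame: x ahead of the robot, y to its left, z up, the work surface at z = 0. Lengths are in mm, angles in rad, forces in N, time in s.
With the tool pointing down it reaches from about 300 to 875 mm from the base axis. Payload 6.4 kg.
Tool frame: the origin (TCP) lies on the centre line of the jaws, within the pads' length; the fingertips stand robot.tcp_to_tips ahead of it and the grasp point (between the pads) lies 6 mm ahead of it (robot.tcp_to_tips is the distance from the TCP to the fingertips, in mm); z points along the fingers, y is the direction in which the jaws open and shut (so a half turn about z gives the same grasp; the last joint's range is limited). The gripper opens to 88 mm and grips with 3 to 60 N. Pads are 18 mm wide; open, the fingers measure 123 mm over their backs; the gripper's body (75 mm by 187 mm) begins 45 mm behind the grasp point.
Start: joints at [0.97, 0.181, 1.607, -0, 1.354, -0.206], TCP at [221.149, 530.787, 263.714] pointing down, gripper open.
Joint ranges: [-2.99, 2.99], [-0.89, 2.07], [0.3, 2.58], [-1.14, 4.28], [0, 2.63], [-3.12, 3.12]. Speed limits (rad/s): [2.57, 2.57, 3.01, 3.14, 3.14, 3.14].

INTERFACE

Orientations are given as [roll, pitch, yaw] about the fixed x, y, z axes, in that order (R = Rz(yaw) Ry(pitch) Rx(roll)).
In Python, from cell import robot gives the robot as it stands. The module is installed in compiled form; this text tells all that it offers.
- The arm moves only by the tool drive_tool, never from a script. Its argument "targets" is a list of rows, each a list of 7 numbers: the shift along the tool's x, y, z in m, then the turn, a rotation vector about the tool's x, y, z in rad, then the opening, from 0 (shut) to 1 (fully open). A call has 1 to 12 rows; each row shifts and turns the commanded pose from where the row before left it, along the tool's axes as they then stand; what a row does not reach is not made up. A row lasts 1/10 s, in which the tool goes at most 50 mm and 8.59 degrees, less where a joint would pass 70% of its speed; a pose out of reach is approached as far as the arm can. A call is refused whole if a number of a shift passes 0.05 or a number of a turn 0.15, either way. A call with a gripper value outside its range is refused whole. The fingers move at their own pace and stop on an object; "force" is the grip in N (left out, the last holds). Time passes only in rows, so rows that do not move let the fingers close. It gives the time, the measured TCP pose, the force and the opening at its end, in the units of the state.
- robot.get_state(): the state, without advancing time (a new reading comes with each control period).
- robot.grab_frame(name): name is "side" or "top" or "wrist"; returns a dict with "frame" (480x640x3 uint8, red, green, blue), "K" (3x3 intrinsics, pixels), "camera_from_world" (4x4, takes a point from world to camera coordinates). Camera axes: x right, y down, z forward; pixel columns grow to the right and rows downward; lengths in mm; the calibration is good to about 2 mm. A picture is of the moment at which its call begins. There is no depth.
- robot.sign_off(): hands the job in, once; it reports no verdict.
The state is a dict: "clock": time; "joint_positions": joint angles; "joint_velocities": joint speeds; "tau": joint torques, N m; "ee_pos": TCP position; "orientation": TCP orientation; "wrist_force": force on the tool from outside, world axes, zero at the start; "torque": the same for the moment, N m; "gripper_width": finger opening in mm.
Only numpy, scipy, OpenCV 4.12 (cv2) and the standard library are available. Lean on these libraries where they do the work, as an engineer would, in place of code of your own. Each camera call takes 0.05 s, during which the arm holds its last target.

## Working session

There is one attempt and no reset: what is moved stays moved. The work goes in short steps, Python scripts to look and compute and a tool call to move; the robot and the scene stay as the last step left them, time stands still between calls to the robot, and variables do not carry over. Pictures are saved under pics/ and viewed, and the job is handed in when it is done.

Besides the shell and the picture viewer there is one more tool, called after "Call:" as name(argument=value, ...) on one line, values as JSON. drive_tool: Moves the arm, as the interface text tells. Its arguments: {"type":"object","properties":{"targets":{"type":"array"},"force":{"type":"number"}},"required":["targets"]}

```bash
mkdir -p pics
python3 - <<'E'
from cell import robot
import cv2,pickle
d={}
for n in("top","side"):
    f=robot.grab_frame(n);d[n]=f;cv2.imwrite(f"pics/{n}0.png",f["frame"][:,:,::-1])
    print(n,f["K"].round(1).tolist(),f["camera_from_world"].round(3).tolist())
pickle.dump(d,open("f0.pkl","wb"))
print(robot.get_state(),robot.tcp_to_tips)
E
```

```text
top [[507.3, 0.0, 326.4], [0.0, 507.3, 245.9], [0.0, 0.0, 1.0]] [[-0.002, -1.0, 0.004, -64.411], [-0.995, 0.001, -0.099, 549.265], [0.099, -0.004, -0.995, 1405.949], [0.0, 0.0, 0.0, 1.0]]
side [[482.5, 0.0, 319.3], [0.0, 482.5, 241.4], [0.0, 0.0, 1.0]] [[0.981, -0.196, 0.009, -553.524], [-0.138, -0.724, -0.676, 128.137], [0.139, 0.662, -0.737, 1316.037], [0.0, 0.0, 0.0, 1.0]]
{'clock': 0.1, 'joint_positions': array([ 9.69692598e-01,  1.81460283e-01,  1.60789291e+00, -1.74464635e-05,
        1.35379576e+00, -2.06308331e-01]), 'joint_velocities': array([-5.24323446e-04, -3.38217846e-04, -3.01050962e-03,  2.04854215e-03,
       -6.25732406e-04,  7.47426355e-05]), 'tau': array([ 1.39303760e-03, -4.34821594e+01, -3.42696440e+01,  7.05238036e-02,
        3.41397815e-02, -3.40610177e-05]), 'ee_pos': array([220.89566371, 530.40185679, 262.91113482]), 'orientation': array([-3.14006587e+00, -3.02133017e-04,  2.74680079e+00]), 'wrist_force': array([-0.67645428, -0.79672091,  0.06075849]), 'torque': array([-0.01499848, -0.01479259, -0.0044815 ]), 'gripper_width': 87.96749012390462} 25.0
```

View pics/top0.png

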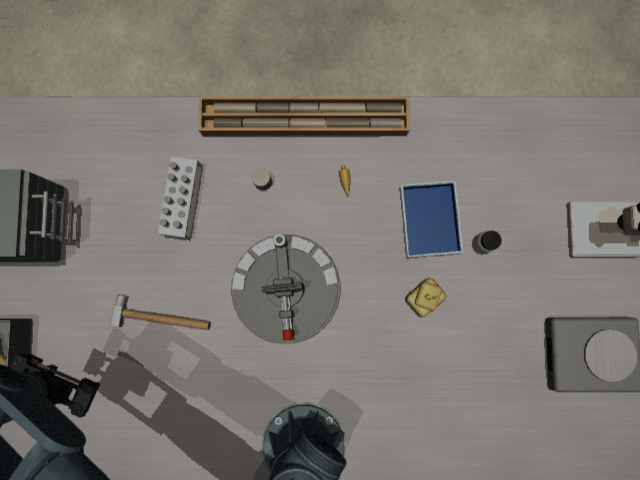

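View pics/side0.png

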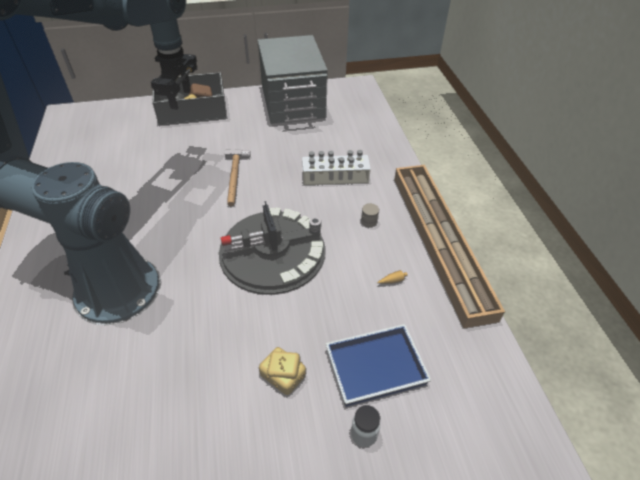

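The tray is on the right in the top view (430,220), so the swivel must turn negative (clockwise from above). The index ring is at about (280,240), the base centre near (286,289) and the slab near (283,287). I'll zoom in and measure.

```bash
cat > h.py <<'E'
import numpy as np
def ray(f,u,v,z):
    K=f["K"];T=f["camera_from_world"];R=T[:3,:3];c=-R.T@T[:3,3]
    d=R.T@np.linalg.inv(K)@np.array([u,v,1.]);return c+d*(z-c[2])/d[2]
def proj(f,p):
    q=f["camera_from_world"]@np.append(p,1.);q=f["K"]@q[:3];return q[:2]/q[2]
E
python3 - <<'E'
import pickle,cv2,numpy as np
from h import *
d=pickle.load(open("f0.pkl","rb"))
c=d["top"]["frame"][215:355,215:355,::-1]
cv2.imwrite("pics/topz.png",cv2.resize(c,(600,600)[::1],interpolation=cv2.INTER_CUBIC)) 
c=d["side"]["frame"][190:300,205:340,::-1]
cv2.imwrite("pics/sidez.png",cv2.resize(c,None,fx=5,fy=5,interpolation=cv2.INTER_CUBIC))
f=d["top"]
print("ring",ray(f,280,240.5,94),"tray",ray(f,431,219,0),"base L,R,T,B",ray(f,231.5,289,28),ray(f,340,289,28),ray(f,286,234.5,28),ray(f,286,343,28))
E
```

```text
ring [557.38530163  59.95390853  94.        ] tray [ 629.90830148 -368.67943995    0.        ] base L,R,T,B [428.30262459 200.44704453  28.        ] [ 427.80977677 -103.24980508   28.        ] [581.75209774  48.91440662  28.        ] [278.956231    47.03173255  28.        ]
```

View pics/topz.png

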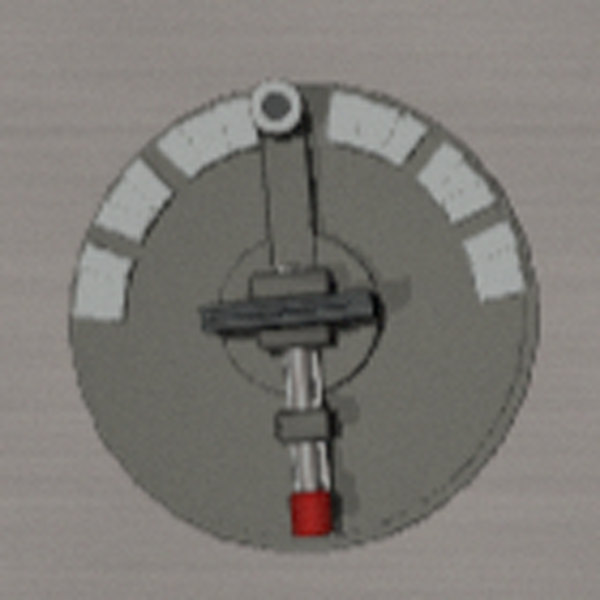

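View pics/sidez.png

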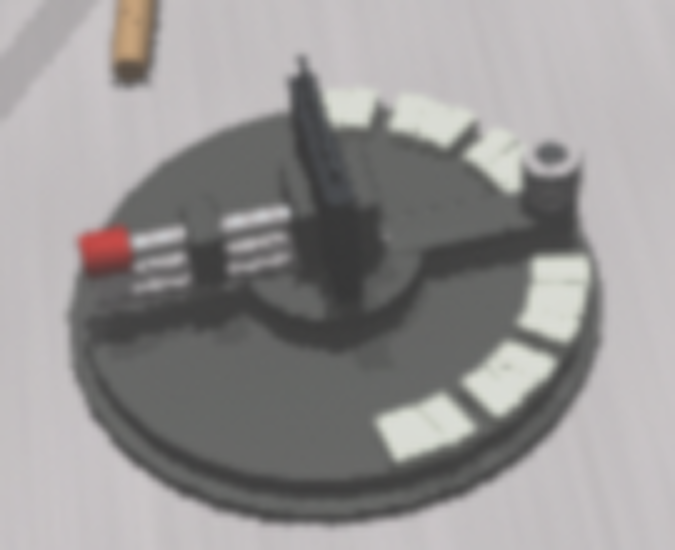

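Run:
```python
import pickle,cv2,numpy as np
from h import *
from scipy.optimize import least_squares
d=pickle.load(open("f0.pkl","rb"))
f=d["top"]
S=4.2857
def zo(x,y): return (x+.5)/S-.5+215,(y+.5)/S-.5+215
print("ringtop top",ray(f,*zo(275,107),94), "slab", ray(f,*zo(290,313),144),"screw end",ray(f,*zo(311,520),88))
g=d["side"]
zs=lambda x,y:((x+.5)/5-.5+205,(y+.5)/5-.5+190)
print("ringtop side",ray(g,*zs(551,156),94))
# white mask
im=f["frame"].astype(int)
hsv=cv2.cvtColor(f["frame"],cv2.COLOR_RGB2HSV)
big=cv2.resize(f["frame"][215:355,215:355],None,fx=6,fy=6,interpolation=cv2.INTER_CUBIC)
b=big.astype(int); 
m=((b.min(2)>150)&(b[...,1]>=b[...,0]+3)).astype(np.uint8)
m=cv2.morphologyEx(m,cv2.MORPH_CLOSE,np.ones((9,9)))
n,l,st,ce=cv2.connectedComponentsWithStats(m)
print([(st[i].tolist(),ce[i].round(0).tolist()) for i in range(1,n) if st[i][4]>300])
C=None
# circle from base silhouette: use ring points' mean radius -> centre
pts={}
for i in range(1,n):
    if st[i][4]<1500: continue
    ys,xs=np.nonzero(l==i)
    P=np.array([ray(f,(x+.5)/6-.5+215,(y+.5)/6-.5+215,40)[:2] for x,y in zip(xs[::3],ys[::3])])
    pts[i]=P
A=np.vstack(list(pts.values()))
r=least_squares(lambda q:np.hypot(*(A-q[:2]).T)-130,[428,48]);c=r.x;print("centre",c)
for i,P in pts.items():
    q=P-c;a=np.degrees(np.arctan2(q[:,1],q[:,0]));rr=np.hypot(*q.T)
    print(i,"ang",np.percentile(a,[1,5,50,95,99]).round(1),"r",np.percentile(rr,[1,99]).round(1))
```

```text
ringtop top [559.87559752  63.25085458  94.        ] slab [429.80698279  48.7788947  144.        ] screw end [302.80907961  39.50994222  88.        ]
ringtop side [563.07845542  62.45238538  94.        ]
[([224, 117, 193, 127, 8109], [308.0, 184.0]), ([461, 133, 132, 95, 6907], [520.0, 178.0]), ([588, 205, 100, 102, 5148], [636.0, 258.0]), ([138, 227, 98, 103, 5027], [186.0, 283.0]), ([653, 315, 77, 103, 5188], [693.0, 367.0]), ([106, 345, 72, 99, 5135], [141.0, 399.0])]
centre [433.26533935  51.31693312]
1 ang [ 1.6  3.9 25.2 38.5 39.9] r [115.3 147.3]
2 ang [-33.6 -32.6 -21.1 -10.1  -9.1] r [115.4 142.5]
3 ang [-59.8 -59.  -50.6 -42.5 -41.6] r [115.8 143.5]
4 ang [48.  48.8 56.9 65.  65.8] r [116.2 143.3]
5 ang [-85.2 -84.2 -76.2 -68.4 -67.6] r [116.7 144.4]
6 ang [73.8 74.7 82.6 90.4 91.4] r [116.5 144. ]
```

Run:
```python
import numpy as np
# transform edge angles from fit centre to candidate centre
c0=np.array([433.27,51.32])
for c in ([430.3,48.4],[432,50],[433.3,51.3]):
    c=np.array(c);o=[]
    for a in (-9.1,-33.6,-41.6,-59.8,-67.6,39.9,48,65.8,73.8):
        p=c0+130*np.array([np.cos(np.radians(a)),np.sin(np.radians(a))])-c
        o.append(np.degrees(np.arctan2(p[1],p[0])))
    o=np.array(o).round(1)
    r=np.array([561.5,62.9])-c
    print(c,"notch mids R1,R2,L1,L2",(o[1]+o[2])/2,(o[3]+o[4])/2,(o[5]+o[6])/2,(o[7]+o[8])/2,"arm",np.degrees(np.arctan2(r[1],r[0])),np.hypot(*r))
```

```text
[430.3  48.4] notch mids R1,R2,L1,L2 -35.8 -61.95 43.95 69.05000000000001 arm 6.306637792028764 131.99882575235281
[432  50] notch mids R1,R2,L1,L2 -36.8 -62.95 44.0 69.45 arm 5.6886894075807355 130.14092361743866
[433.3  51.3] notch mids R1,R2,L1,L2 -37.6 -63.699999999999996 43.95 69.8 arm 5.170250074096352 128.72373518508542
```

Call:
drive_tool(targets=[[-0.03, -0.024, 0, 0, 0, -0.133, 1], [-0.03, -0.026, 0, 0, 0, 0, 1], [-0.032, -0.026, 0, 0, 0, 0, 1], [-0.032, -0.026, 0, 0, 0, 0, 1], [-0.032, -0.026, 0, 0, 0, 0, 1], [-0.032, -0.026, 0, 0, 0, 0, 1], [-0.032, -0.026, 0, 0, 0, 0, 1], [-0.032, -0.026, 0, 0, 0, 0, 1], [-0.032, -0.026, 0, 0, 0, 0, 1], [-0.032, -0.026, 0, 0, 0, 0, 1], [-0.032, -0.026, 0, 0, 0, 0, 1], [-0.032, -0.026, 0, 0, 0, 0, 1]])

```text
clock: 1.3
ee_pos: [504.2, 128.7, 263.4]
orientation: [-3.142, -0.0, 2.88]
wrist_force: [1.3, 0.0, 0.2]
gripper_width: 88.0
```

Call:
drive_tool(targets=[[-0.035, -0.027, 0, 0, 0, 0, 1], [-0.033, -0.026, 0.02, 0, 0, 0, 1], [0, 0, 0.03, 0, 0, 0, 1], [0, 0, 0.03, 0, 0, 0, 1], [0, 0, 0, 0, 0, 0, 1], [0, 0, 0, 0, 0, 0, 1]])

```text
clock: 1.9
ee_pos: [555.2, 61.6, 183.6]
orientation: [-3.141, -0.002, 2.88]
wrist_force: [-0.0, 0.5, 0.8]
gripper_width: 88.2
```

Run:
```python
from cell import robot
import cv2,pickle
d={}
for n in("wrist","side"):
    f=robot.grab_frame(n);d[n]=f;cv2.imwrite(f"pics/{n}1.png",f["frame"][:,:,::-1])
pickle.dump(d,open("f1.pkl","wb"))
s=robot.get_state();print(s["clock"],s["ee_pos"],s["wrist_force"],s["orientation"])
```

```text
2.0 [556.58308015  61.67239067 185.55889817] [-0.31785391  0.18775077  0.97298035] [3.14115703e+00 2.60316557e-03 2.88030941e+00]
```

View pics/wrist1.png

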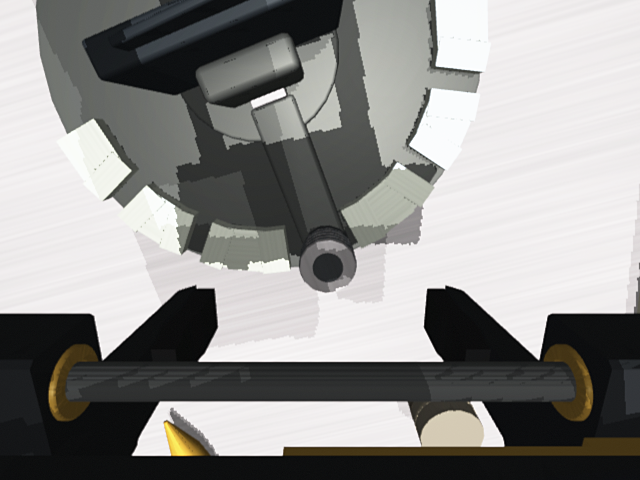

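View pics/side1.png

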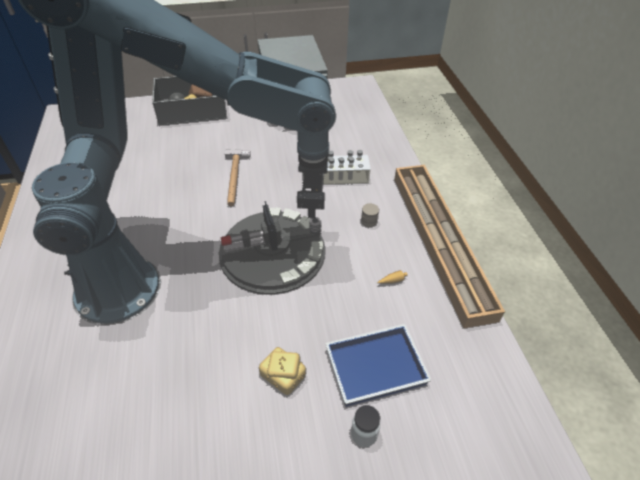

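```bash
python3 - <<'E'
import pickle
from h import *
f=pickle.load(open("f1.pkl","rb"))["wrist"]
print("ring",ray(f,328,265,94),"edges",ray(f,299.5,265,94),ray(f,356.5,265,94),"body",ray(f,327,267,94))
c=np.array([431,49.])
for n,u,v in (("R1a z40",204,231),("R1b",186,254),("R1 inner",200,235),):
    p=ray(f,u,v,40);q=p[:2]-c;print(n,p.round(1),np.hypot(*q).round(1),np.degrees(np.arctan2(q[1],q[0])).round(2))
print("tcp proj pad centre", proj(f,[556.6,61.7,179.5]))
E
python3 -c "
import cv2
a=cv2.imread('pics/wrist1.png')[120:300,50:460];cv2.imwrite('pics/wz1.png',cv2.resize(a,None,fx=1.95,fy=1.95,interpolation=cv2.INTER_CUBIC))"
```

```text
ring [561.87709296  65.73933011  94.        ] edges [557.52859588  49.51895003  94.        ] [566.22518149  81.95818623  94.        ] body [562.94018395  64.85051463  94.        ]
R1a z40 [533.3 -18.1  40. ] 122.3 -33.26
R1b [546.4 -36.8  40. ] 143.8 -36.66
R1 inner [535.3 -21.9  40. ] 126.2 -34.2
tcp proj pad centre [318.17486507 335.45058257]
```

View pics/wz1.png

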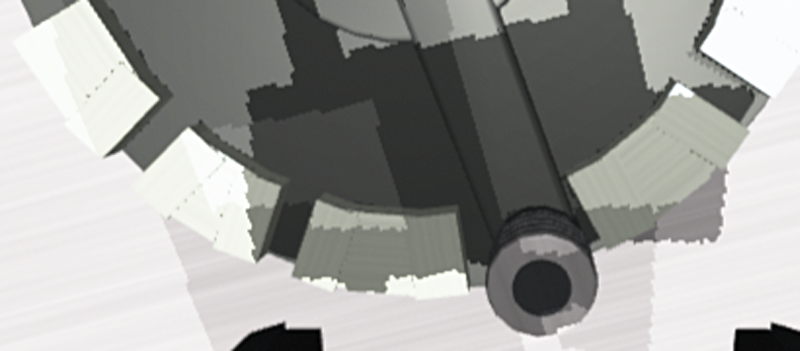

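Run:
```python
import pickle
from h import *
f=pickle.load(open("f1.pkl","rb"))["wrist"]
c=np.array([431,49.])
for n,x,y in (("near in",317,198),("near out",293,277),("far in",286,183),("far out",260,260),("slot near in",458,206),("slot near out",468,290),("R2 a",190,128),("R2 b",134,180),("R2 far in",160,98),("R2 far out",106,156)):
    p=ray(f,x/1.95+50,y/1.95+120,40);q=p[:2]-c;print(n,p.round(1),np.hypot(*q).round(1),np.degrees(np.arctan2(q[1],q[0])).round(2))
```

```text
near in [528.2  -9.8  40. ] 113.6 -31.14
near out [555.  -28.9  40. ] 146.4 -32.15
far in [520.  -18.8  40. ] 111.9 -37.29
far out [545.4 -38.5  40. ] 144.0 -37.44
slot near in [544.5  39.3  40. ] 113.9 -4.86
slot near out [577.2  33.6  40. ] 147.0 -6.01
R2 a [492.2 -44.9  40. ] 112.1 -56.91
R2 b [504.6 -71.9  40. ] 141.5 -58.67
R2 far in [479.6 -51.   40. ] 111.2 -64.11
R2 far out [493.8 -78.1  40. ] 141.7 -63.71
```

The wrist view shows the ring centre at (328,265) and the first right notch near (196,235). Both views put the notch about 42° from the arm's present position. Now descending over the ring.

Call:
drive_tool(targets=[[-0.004, 0.003, 0.02, 0, 0, 0, 1], [0, 0, 0.03, 0, 0, 0, 1], [0, 0, 0.025, 0, 0, 0, 1], [0, 0, 0, 0, 0, 0, 1], [0, 0, 0, 0, 0, 0, 1], [0, 0, 0, 0, 0, 0, 1]])

```text
clock: 2.6
ee_pos: [561.9, 63.3, 111.1]
orientation: [3.141, 0.004, 2.88]
wrist_force: [0.0, 0.1, 1.0]
gripper_width: 88.1
```

Call:
drive_tool(targets=[[0, 0, 0.008, 0, 0, 0, 1], [0, 0, 0.006, 0, 0, 0, 1], [0, 0, 0, 0, 0, 0, 1], [0, 0, 0, 0, 0, 0, 1], [0, 0, 0, 0, 0, 0, 1]])

```text
clock: 3.1
ee_pos: [560.3, 63.3, 94.8]
orientation: [3.142, 0.0, 2.88]
wrist_force: [0.4, 0.6, 1.0]
gripper_width: 88.0
```

```bash
cat > snap.py <<'E'
import sys,cv2,pickle
from cell import robot
t=sys.argv[1]
for n in sys.argv[2:]:
    f=robot.grab_frame(n);pickle.dump(f,open(f"{n}{t}.pkl","wb"));cv2.imwrite(f"pics/{n}{t}.png",f["frame"][:,:,::-1])
s=robot.get_state();print(s["clock"],s["ee_pos"].round(2),s["wrist_force"].round(2),s["orientation"].round(4),s["gripper_width"])
E
python3 snap.py 2 wrist
```

```text
3.15 [560.39  63.3   94.85] [-0.65 -0.34 -0.5 ] [3.1416e+00 2.0000e-04 2.8798e+00] 88.12013771146881
```

View pics/wrist2.png

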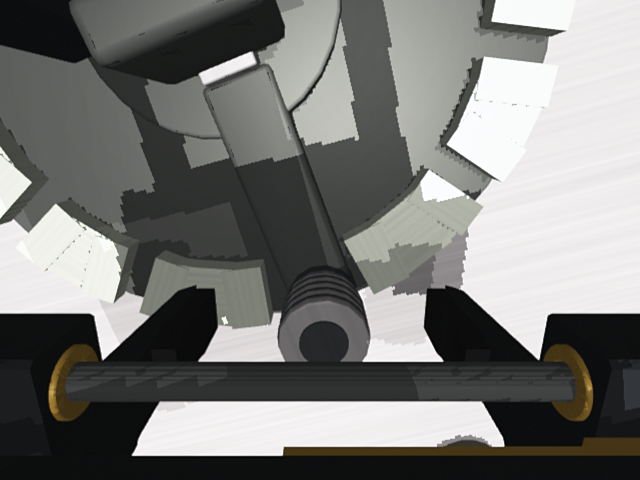

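Call:
drive_tool(targets=[[-0.0015, 0.001, 0, 0, 0, 0, 0.5], [0, 0, 0, 0, 0, 0, 0.45], [0, 0, 0, 0, 0, 0, 0.4], [0, 0, 0, 0, 0, 0, 0.3], [0, 0, 0, 0, 0, 0, 0.3], [0, 0, 0, 0, 0, 0, 0.3], [0, 0, 0, 0, 0, 0, 0.3], [0, 0, 0, 0, 0, 0, 0.3]], force=30)

```text
clock: 3.95
ee_pos: [562.0, 63.9, 94.7]
orientation: [3.142, 0.0, 2.88]
wrist_force: [0.3, -1.0, 0.5]
gripper_width: 32.7
```

Call:
drive_tool(targets=[[0, 0, -0.003, 0, 0, 0, 0.3], [0, 0, -0.004, 0, 0, 0, 0.3], [0, 0, -0.004, 0, 0, 0, 0.3], [0, 0, -0.002, 0, 0, 0, 0.3], [0, 0, 0, 0, 0, 0, 0.3], [0, 0, 0, 0, 0, 0, 0.3]])

```text
clock: 4.55
ee_pos: [561.8, 63.9, 107.5]
orientation: [3.142, -0.0, 2.88]
wrist_force: [4.2, 0.1, -11.3]
gripper_width: 33.1
```

```bash
python3 snap.py 3 wrist side; python3 -c "
import cv2
a=cv2.imread('pics/side3.png')[190:300,205:340];cv2.imwrite('pics/sz3.png',cv2.resize(a,None,fx=5,fy=5,interpolation=cv2.INTER_CUBIC))"
```

```text
4.65 [561.84  63.93 107.45] [  4.75   0.48 -11.24] [ 3.1416e+00 -3.0000e-04  2.8797e+00] 33.10524927003774
```

View pics/wrist3.png

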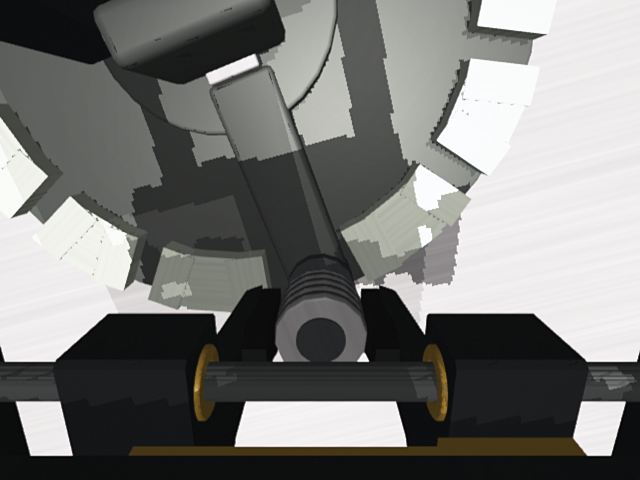

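View pics/sz3.png

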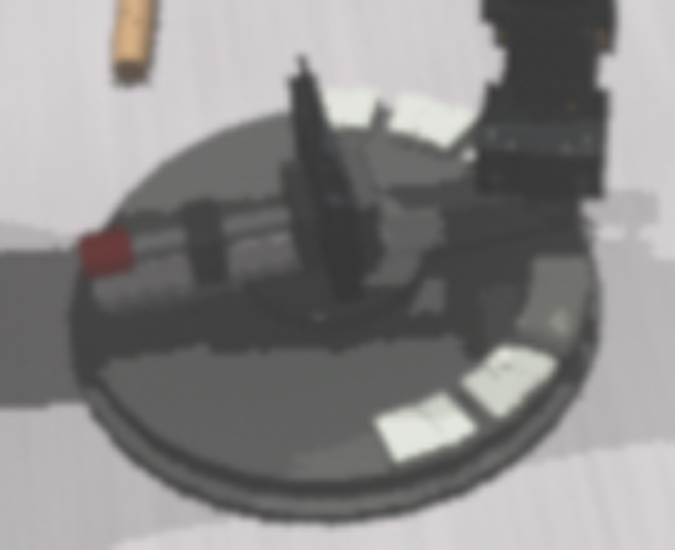

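The grip holds: -11.3 N at 13 mm lift matches the spring. Next I'll work out the arc increments to about 4° short of the notch.

Run:
```python
import numpy as np
y=2.8797;X=np.array([np.cos(y),np.sin(y)]);Y=np.array([np.sin(y),-np.cos(y)])
a=np.radians(np.linspace(6.5,-31.5,13));P=130*np.c_[np.cos(a),np.sin(a)]
for d,p in zip(np.diff(P,axis=0),P[1:]): print((d@X).round(1),(d@Y).round(1),(p+[432.6,49.2]).round(1))
```

```text
-2.4 -6.8 [562.4  56.8]
-2.1 -6.9 [562.6  49.6]
-1.7 -7.0 [562.4  42.4]
-1.3 -7.1 [561.8  35.2]
-0.9 -7.1 [560.9  28.1]
-0.5 -7.2 [559.5  21.1]
-0.1 -7.2 [557.8  14.1]
0.3 -7.2 [555.6   7.2]
0.7 -7.2 [5.531e+02 5.000e-01]
1.1 -7.1 [550.3  -6.1]
1.5 -7.0 [547.  -12.5]
1.8 -6.9 [543.4 -18.7]
```

Call:
drive_tool(targets=[[-0.0012, -0.0034, 0, 0, 0, 0, 0.3], [-0.0012, -0.0034, 0, 0, 0, 0, 0.3], [-0.0021, -0.0069, 0, 0, 0, 0, 0.3], [-0.0017, -0.007, 0, 0, 0, 0, 0.3], [-0.0013, -0.0071, 0, 0, 0, 0, 0.3], [0, 0, 0, 0, 0, 0, 0.3]])

```text
clock: 5.25
ee_pos: [561.2, 33.7, 107.3]
orientation: [-3.14, -0.002, 2.879]
wrist_force: [1.4, -1.8, -11.1]
gripper_width: 33.4
```

Forces are low and the ring is following, so I'll carry on.

Call:
drive_tool(targets=[[-0.0009, -0.0071, 0, 0, 0, 0, 0.3], [-0.0005, -0.0072, 0, 0, 0, 0, 0.3], [-0.0001, -0.0072, 0, 0, 0, 0, 0.3], [0.0003, -0.0072, 0, 0, 0, 0, 0.3], [0.0007, -0.0072, 0, 0, 0, 0, 0.3], [0.0011, -0.0071, 0, 0, 0, 0, 0.3], [0.0015, -0.007, 0, 0, 0, 0, 0.3], [0.0009, -0.0035, 0, 0, 0, 0, 0.3], [0, 0, 0, 0, 0, 0, 0.3], [0, 0, 0, 0, 0, 0, 0.3]])

```text
clock: 6.25
ee_pos: [543.6, -16.1, 107.0]
orientation: [-3.141, -0.003, 2.88]
wrist_force: [-4.9, 1.5, -9.9]
gripper_width: 33.5
```

```bash
python3 snap.py 4 wrist side top; python3 -c "
import cv2
a=cv2.imread('pics/side4.png')[190:300,205:340];b=cv2.imread('pics/top4.png')[215:355,215:355];
r=lambda a:cv2.resize(a,(400,400),interpolation=cv2.INTER_CUBIC)
cv2.imwrite('pics/z4.png',cv2.hconcat([r(a),r(b)]))"
```

```text
6.4 [543.65 -16.06 107.05] [-4.54  2.42 -9.45] [-3.1409 -0.0034  2.8799] 33.53679017973084
```

View pics/wrist4.png

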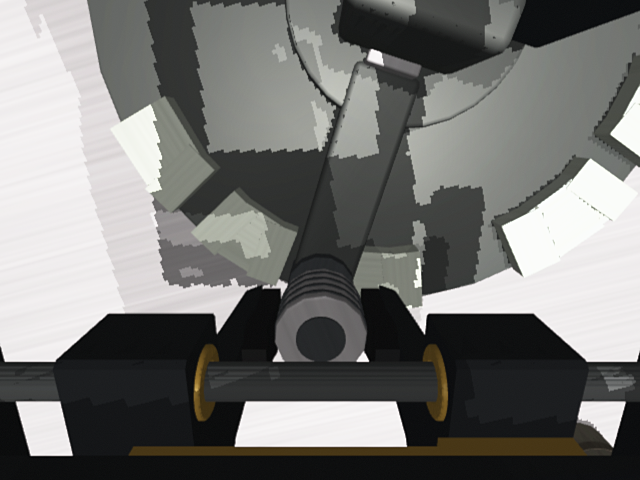

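View pics/z4.png

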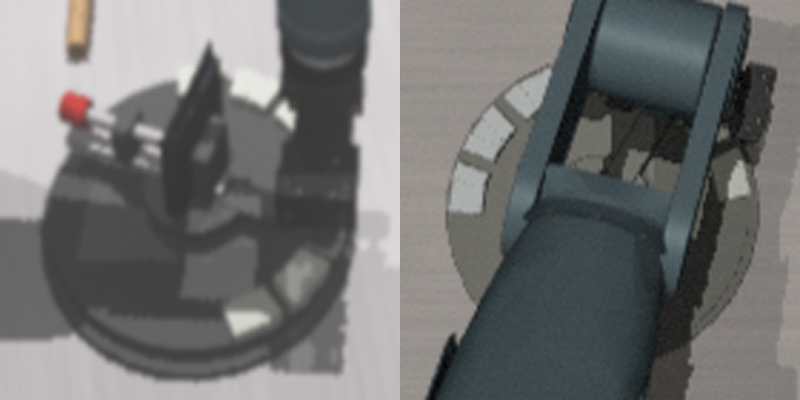

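Wrist view: ring at (320,338), gripped, with the first notch's far edge at about (290,265) just to its left. I'm about 5° short of the notch. I'll ease the radial load, lower the bolt onto the solid ring and open the fingers.

Call:
drive_tool(targets=[[0.001, 0.0003, 0, 0, 0, 0, 0.3], [0, 0, 0.002, 0, 0, 0, 0.3], [0, 0, 0.001, 0, 0, 0, 0.3], [0, 0, 0, 0, 0, 0, 0.3], [0, 0, 0, 0, 0, 0, 0.3]])

```text
clock: 6.9
ee_pos: [544.1, -15.2, 104.6]
orientation: [-3.142, -0.001, 2.88]
wrist_force: [-4.6, 1.7, -9.7]
gripper_width: 33.4
```

Call:
drive_tool(targets=[[0.0005, 0.0002, 0.001, 0, 0, 0, 0.3], [0, 0, 0.0005, 0, 0, 0, 0.3], [0, 0, 0, 0, 0, 0, 0.3], [0, 0, 0, 0, 0, 0, 0.3]])

```text
clock: 7.3
ee_pos: [544.2, -15.0, 103.8]
orientation: [-3.141, 0.001, 2.88]
wrist_force: [-5.5, 1.3, -5.6]
gripper_width: 33.4
```

Call:
drive_tool(targets=[[0, 0, 0, 0, 0, 0, 0.45], [0, 0, 0, 0, 0, 0, 0.52], [0, 0, 0, 0, 0, 0, 0.52], [0, 0, 0, 0, 0, 0, 0.52]])

```text
clock: 7.7
ee_pos: [545.3, -15.3, 104.4]
orientation: [3.142, 0.003, 2.88]
wrist_force: [-1.4, 0.4, 0.5]
gripper_width: 45.8
```

```bash
python3 snap.py 5 wrist
```

```text
7.75 [544.92 -15.22 104.06] [-0.2  -0.06  0.14] [3.1416e+00 2.3000e-03 2.8797e+00] 45.55881087895883
```

View pics/wrist5.png

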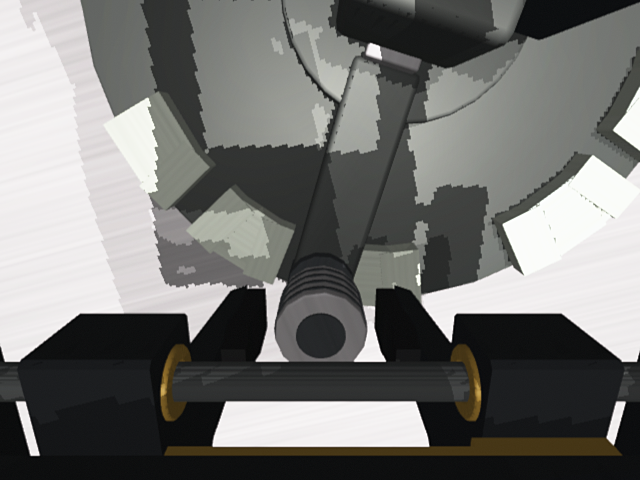

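The ring sits free and centred between the pads (275–366, pads at 265/376). Next I'll turn the tool square to the tangent and lower the fingers a little.

Call:
drive_tool(targets=[[0, 0, 0.003, 0, 0, 0.1, 0.52], [0, 0, 0.003, 0, 0, 0.1, 0.52], [0, 0, 0, 0, 0, 0.1, 0.52], [0, 0, 0, 0, 0, 0, 0.52], [0, 0, 0, 0, 0, 0, 0.52], [0, 0, 0, 0, 0, 0, 0.52]])

```text
clock: 8.35
ee_pos: [544.1, -15.0, 97.4]
orientation: [3.141, 0.0, 2.582]
wrist_force: [0.0, 0.1, -1.1]
gripper_width: 45.7
```

Call:
drive_tool(targets=[[0, -0.0015, 0, 0, 0, 0, 0.52], [0, -0.0015, 0, 0, 0, 0, 0.52], [0, -0.0015, 0, 0, 0, 0, 0.52], [0, -0.001, 0, 0, 0, 0, 0.52], [0, -0.001, 0, 0, 0, 0, 0.52], [0, 0, 0, 0, 0, 0, 0.52]])

```text
clock: 8.95
ee_pos: [540.7, -20.1, 97.3]
orientation: [3.141, 0.0, 2.58]
wrist_force: [1.9, 2.9, -0.6]
gripper_width: 45.8
```

Call:
drive_tool(targets=[[0, -0.001, 0, 0, 0, 0, 0.52], [0, -0.001, 0, 0, 0, 0, 0.52], [0, -0.001, 0, 0, 0, 0, 0.52], [0, 0, 0, 0, 0, 0, 0.52]])

```text
clock: 9.35
ee_pos: [539.4, -22.3, 97.3]
orientation: [3.14, 0.001, 2.58]
wrist_force: [3.3, 5.2, -0.8]
gripper_width: 46.0
```

Call:
drive_tool(targets=[[0, -0.001, 0, 0, 0, 0, 0.52], [0, -0.001, 0, 0, 0, 0, 0.52], [0, 0, 0, 0, 0, 0, 0.52]])

```text
clock: 9.65
ee_pos: [538.3, -24.0, 97.3]
orientation: [3.14, 0.001, 2.58]
wrist_force: [2.2, 3.4, -2.1]
gripper_width: 45.9
```

Steady sliding at about 4 N.

Call:
drive_tool(targets=[[0, -0.001, 0, 0, 0, 0, 0.52], [0, -0.001, 0, 0, 0, 0, 0.52], [0, 0, 0, 0, 0, 0, 0.52]])

```text
clock: 9.95
ee_pos: [537.2, -25.7, 97.3]
orientation: [3.14, 0.0, 2.58]
wrist_force: [2.9, 4.5, -2.6]
gripper_width: 46.1
```

```bash
python3 snap.py 6 wrist
```

```text
10.0 [537.2  -25.72  97.29] [ 3.21  4.43 -0.67] [3.1402e+00 4.0000e-04 2.5799e+00] 46.023405918389074
```

View pics/wrist6.png

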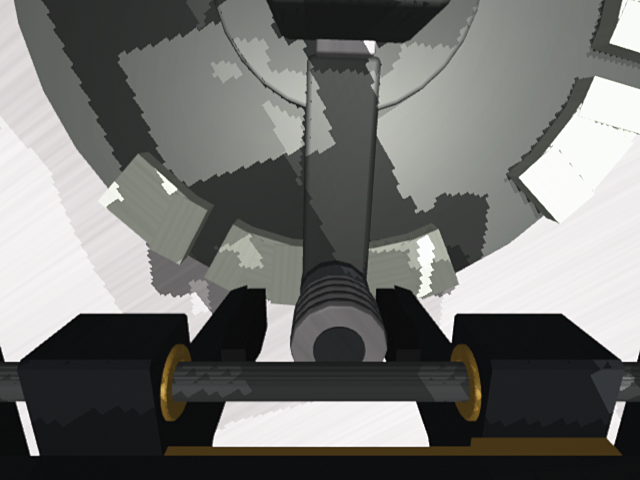

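Call:
drive_tool(targets=[[0, -0.001, 0, 0, 0, 0, 0.52], [0, -0.001, 0, 0, 0, 0, 0.52], [0, 0, 0, 0, 0, 0, 0.52]])

```text
clock: 10.3
ee_pos: [536.1, -27.4, 97.3]
orientation: [3.14, 0.0, 2.58]
wrist_force: [2.3, 4.7, -1.7]
gripper_width: 46.2
```

Call:
drive_tool(targets=[[0, -0.001, 0, 0, 0, 0, 0.52], [0, -0.001, 0, 0, 0, 0, 0.52], [0, 0, 0, 0, 0, 0, 0.52]])

```text
clock: 10.6
ee_pos: [534.8, -29.2, 97.1]
orientation: [3.141, 0.0, 2.58]
wrist_force: [3.1, 4.5, -2.9]
gripper_width: 45.7
```

Call:
drive_tool(targets=[[0, -0.001, 0, 0, 0, 0, 0.52], [0, 0, 0, 0, 0, 0, 0.52]])

```text
clock: 10.8
ee_pos: [533.9, -30.6, 97.1]
orientation: [-3.141, -0.0, 2.58]
wrist_force: [0.5, 1.2, -1.6]
gripper_width: 45.5
```

The force fell to about 1 N, which may be the snap. I'll look.

```bash
python3 snap.py 7 wrist side; python3 -c "
import cv2
a=cv2.imread('pics/side7.png')[190:300,205:340];cv2.imwrite('pics/z7.png',cv2.resize(a,None,fx=5,fy=5,interpolation=cv2.INTER_CUBIC))"
```

```text
10.9 [533.86 -30.71  97.11] [0.83 0.22 0.08] [-3.1410e+00 -4.0000e-04  2.5799e+00] 46.263519099991534
```

View pics/wrist7.png

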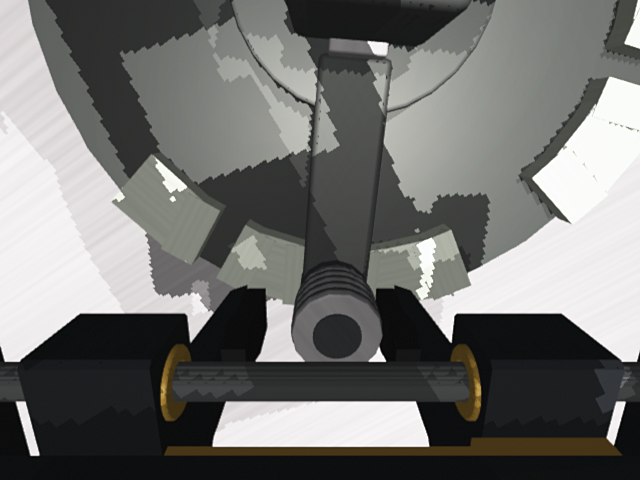

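View pics/z7.png

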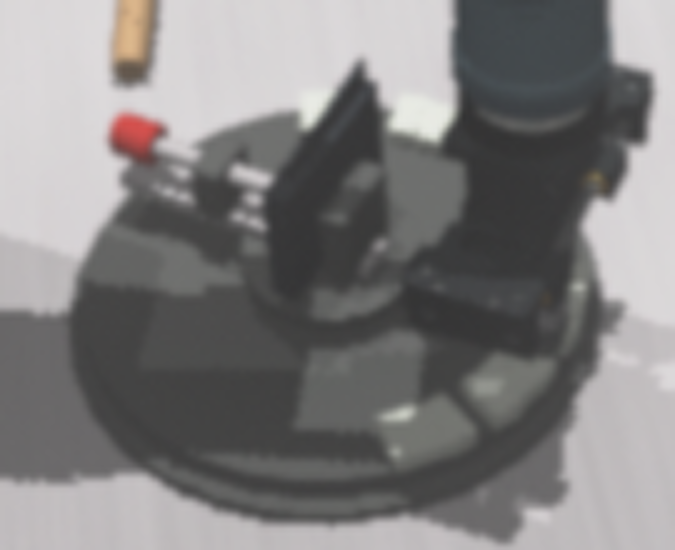

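The ring top shrank (96 to 90 px wide, centre row 347 to 336) at unchanged tool height. That matches the view with the bolt home, so it has dropped. Now centring the fingers, opening and retreating straight up.

Call:
drive_tool(targets=[[0, 0.002, 0, 0, 0, 0, 0.52], [0, 0.003, 0, 0, 0, 0, 0.52], [0, 0.001, 0, 0, 0, 0, 0.6], [0, 0, 0, 0, 0, 0, 0.7], [0, 0, 0, 0, 0, 0, 0.7], [0, 0, -0.005, 0, 0, 0, 0.7], [0, 0, -0.01, 0, 0, 0, 0.7], [0, 0, -0.02, 0, 0, 0, 0.7], [0, 0, -0.03, 0, 0, 0, 0.7], [0, 0, -0.04, 0, 0, 0, 0.7], [0, 0, -0.04, 0, 0, 0, 0.7], [0, 0, 0, 0, 0, 0, 0.7]])

```text
clock: 12.1
ee_pos: [540.6, -26.3, 249.7]
orientation: [3.138, 0.012, 2.58]
wrist_force: [1.1, 0.0, -0.6]
gripper_width: 61.9
```

```bash
python3 snap.py 8 wrist
```

```text
12.15 [539.25 -26.02 246.54] [ 0.36  0.03 -0.06] [3.1393 0.0075 2.5798] 61.70459896320362
```

View pics/wrist8.png

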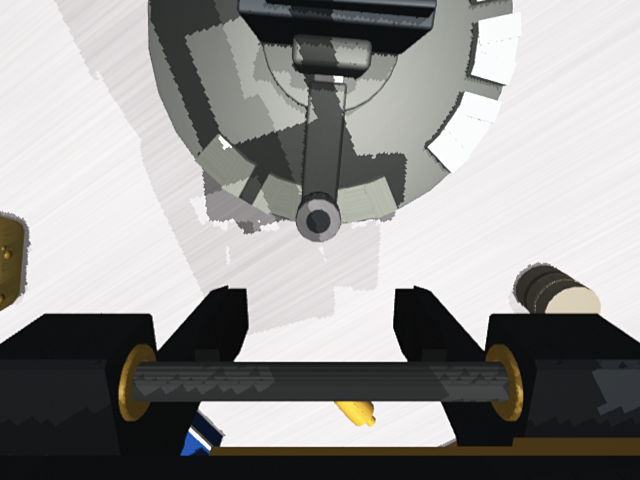

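Only the second notch (255,185) is left beyond the ring at (319,220), with one whole block between them, so the bolt is in the first notch. I'll move aside to check with the fixed cameras.

Call:
drive_tool(targets=[[0, 0.02, -0.02, 0, 0, 0, 0.7], [0.02, 0.04, -0.02, 0, 0, 0, 0.7], [0.02, 0.04, 0, 0, 0, 0, 0.7], [0.02, 0.04, 0, 0, 0, 0, 0.7], [0.02, 0.04, 0, 0, 0, 0, 0.7], [0.02, 0.04, 0, 0, 0, 0, 0.7], [0.02, 0.04, 0, 0, 0, 0, 0.7], [0.02, 0.04, 0, 0, 0, 0, 0.7], [0.02, 0.04, 0, 0, 0, 0, 0.7], [0.02, 0.03, 0, 0, 0, 0, 0.7], [0, 0, 0, 0, 0, 0, 0.7], [0, 0, 0, 0, 0, 0, 0.7]])

```text
clock: 13.35
ee_pos: [581.2, 383.8, 280.4]
orientation: [-3.139, -0.001, 2.582]
wrist_force: [0.5, -0.4, 0.7]
gripper_width: 61.4
```

```bash
python3 snap.py 9 side top; python3 -c "
import cv2
a=cv2.imread('pics/side9.png')[190:300,205:340];b=cv2.imread('pics/top9.png')[215:355,215:355];
r=lambda a:cv2.resize(a,(400,400),interpolation=cv2.INTER_CUBIC)
cv2.imwrite('pics/z9.png',cv2.hconcat([r(a),r(b)]))"
```

```text
13.45 [581.93 382.37 281.32] [-0.55 -0.44  0.44] [-3.1399e+00 -5.0000e-04  2.5790e+00] 61.527911751987176
```

View pics/z9.png

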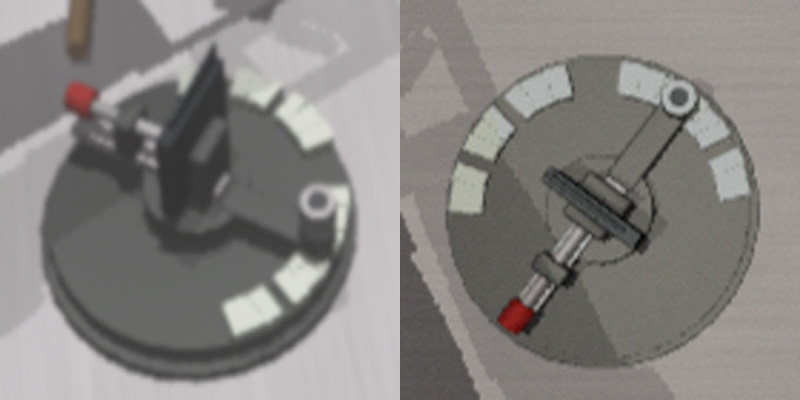

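View pics/top9.png

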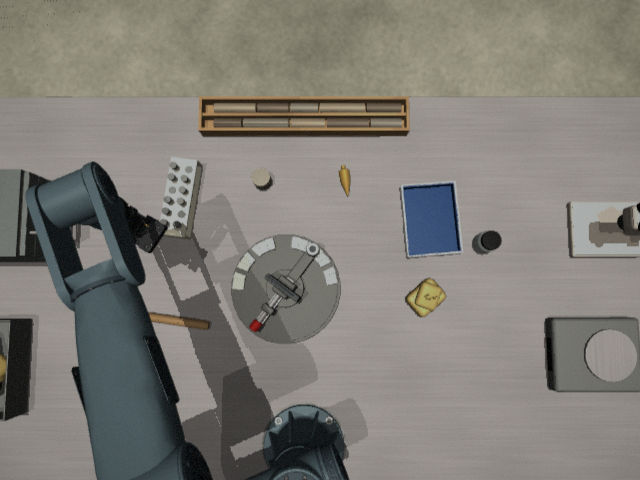

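Run:
```python
import pickle,cv2
from h import *
def tri(S,T,s,t):
    A=[]
    for f,(u,v) in ((S,s),(T,t)):
        P=f["K"]@f["camera_from_world"][:3];A+=[u*P[2]-P[0],v*P[2]-P[1]]
    X=np.linalg.svd(np.array(A))[2][-1];return X[:3]/X[3]
S=pickle.load(open("side9.pkl","rb"));T=pickle.load(open("top9.pkl","rb"))
s=(318.5/400*135-.5+205,202.5/400*110-.5+190);t=(280.5/400*140-.5+215,97.5/400*140-.5+215)
p=tri(S,T,s,t);q=p[:2]-[431.5,49.1]
print("now",p.round(1),np.degrees(np.arctan2(q[1],q[0])))
d=pickle.load(open("f0.pkl","rb"))
print("start",tri(d["side"],d["top"],(551.5/5-.5+205,156.5/5-.5+190),(275.5/4.2857-.5+215,107.5/4.2857-.5+215)).round(1))
d0=cv2.absdiff(d["top"]["frame"],T["frame"])
for n,(r0,r1,c0,c1) in dict(core=(165,190,250,272),bob=(162,197,335,354),tray=(178,260,398,464),jar=(228,254,472,504),tuff=(275,320,402,450),rack=(155,195,165,203)).items(): print(n,d0[r0:r1,c0:c1].max(2).mean().round(1))
```

```text
now [536.5 -28.3  94.8] -36.39281742022546
start [561.5  63.2  93.2]
core 12.7
bob 13.6
tray 11.5
jar 9.3
tuff 13.6
rack 13.3
```

```bash
python3 -c "
from cell import robot
print(robot.sign_off())"
```

```text
the job is handed in; nothing more can be done
None
```

The swivel is in the first narrow notch on the tray's side (the right, so negative swivel), with the bolt home. I handed the job in at about 13.5 s.

**What I did:**
- I gripped the index ring and pulled it up about 13 mm; the wrist read 11 N, which matches the spring.
- I turned the swivel clockwise to about 5° short of the notch, lowered the bolt onto the solid ring and opened the fingers.
- I pushed the ring round with one finger in 1 mm steps. The wrist read about 4–6 N until the bolt snapped in, then about 1 N.
- I centred the fingers, went straight up and moved the arm aside.

**Last checks:**
- **Bolt height:** from the two fixed cameras, the ring top is at 94.8 mm. It should be 94 mm with the bolt home and 103 mm if it were resting on solid metal.
- **Swivel angle:** the arm points at -36.4° in world directions. The notch measured about -36.2° in the first top view, and the wrist view put it 1–2° nearer zero, within calibration error.
- **Which notch:** the wrist view from above shows one whole block and then the second notch beyond the ring, so this is the first.
- **Bystanders:** everything I could see looks unmoved in the top view. The hammer head was hidden by the arm there, so I did not recheck it; nothing went near it.

No check failed. I did not push against the notch afterwards to confirm that it blocks further turning.

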